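# Take two bearings with the chart plotter

## Robot

A 6-joint arm with a two-finger parallel gripper is mounted at the origin on the work surface. World frame = base frame: x ahead of the robot, y to its left, z up, the work surface at z = 0. Lengths are in m, angles in rad, forces in N, time in s.
With the tool pointing down it reaches from about 0.35 to 0.975 m from the base axis. Payload 4.9 kg.
Tool frame: the origin (TCP) lies on the mounting face of the last link; the fingertips stand 173 mm ahead of it and the grasp point (between the pads) lies 155 mm ahead of it; z points along the fingers, y is the direction in which the jaws open and shut (so a half turn about z gives the same grasp; the last joint's range is limited). The gripper opens to 85 mm and grips with 20 to 120 N. Pads are 22 mm wide; open, the fingers measure 114 mm over their backs; the gripper's body (76 mm by 85 mm) begins 54 mm behind the grasp point. The pads swing forward as they close: fully open they stand 13 mm farther back than shut.
Start: joints at [1.203, 0.053, 1.613, -0, 1.476, -0.119], TCP at [0.154, 0.606, 0.405] pointing down, gripper open.
Joint ranges: [-3.01, 3.01], [-1.01, 2.22], [0.06, 2.58], [-1.02, 4.17], [0.09, 2.62], [-3.14, 3.14]. Speed limits (rad/s): [2.57, 2.57, 3.14, 3.14, 3.14, 3.14].

## Interface

Orientations are given as a unit quaternion [x, y, z, w].
In Python, from plant import bot, eyes gives the robot as it stands.
- The arm moves only by the tool servo_tool, never from a script. Its argument "commands" is one flat list of numbers, 5 for each row, row after row: the shift along the world's x, y, z in cm, then the turn about the world's z in rad, then the finger opening in cm, from 0 to 8.54. A call has 1 to 10 rows; each row is the pose to reach, as a shift and turn from the pose commanded when the call began; what a row does not reach only later rows make up. A row lasts 1/10 s, in which the tool goes at most 50 mm and 8.59 degrees, less where a joint would pass 70% of its speed; a pose out of reach is approached as far as the arm can. A call with a gripper value outside its range is refused whole. The fingers move at their own pace and stop on an object; "force" is the grip in N (left out, the last holds). Time passes only in rows, so rows that repeat a pose let the fingers close. It gives the time, the measured TCP pose, the force and the opening at its end, in the units of the state.
- bot.get_obs(): the state, without advancing time (a new reading comes with each control period).
- eyes.read_camera(name): name is "scene" or "top" or "wrist"; returns (picture, depth): 384x512x3 uint8, red, green, blue; 384x512 float32, m along the optical axis (not along the pixel's ray), 0 where there is no reading.
- eyes.camera_params(name): a dict with "mtx" (3x3 intrinsics, pixels), "T" (4x4, takes a point from camera to world coordinates). Camera axes: x right, y up, looking along -z (the intrinsics and any distortion apply to the point x, -y, -z); pixel columns grow to the right and rows downward; lengths in m; the calibration is good to about 2 mm. The wrist camera is an equidistant fisheye: a pixel r from the principal point sees the ray r / f radians off the axis. A picture is of the moment at which its call begins: read the wrist's pose just before it. camera_params takes no time and is no camera call; for the wrist camera it gives the pose at the moment of the call.
- bot.job_done(): hands the job in, once; it reports no verdict.
The state is a dict: "time_s": time; "joint_positions": joint angles; "dq": joint speeds; "tau": joint torques, N m; "tool_pos": TCP position; "ee_rot": TCP orientation; "force": force on the tool from outside, world axes, zero at the start; "moment": the same for the moment, N m; "opening": opening from 0.0 (shut) to 1.0 (fully open).
Only numpy, scipy, OpenCV 4.12 (cv2) and the standard library are available. Lean on these libraries where they do the work, as an engineer would, in place of code of your own. Each camera call takes 0.05 s, during which the arm holds its last target. There are 200 camera calls.

## Task

Take the two bearings on the chart: with a fingertip, push the plotter's red arm round gently until it points straight at the red marker, and the blue arm until it points straight at the blue marker. Only when both arms point right, press the green button on the hub fully down to log them, and let it go. Grip and lift nothing, and leave the markers and the other things on the desk where they stand.

Things in the scene. Friction and masses are not known exactly. Their poses are not given: they have to be found in the camera images.
- hub (a point): Point on the upright axis about which both arms turn, at the hub's top face, 38 mm above the chart. The hub is a 36 mm radius column on a 42 mm radius base, fixed to the chart: a board 6 mm thick, 370 by 500 mm, fixed to the desk. x is the chart's middle direction, away from the robot, y left, z up; the chart is turned up to 0.25 rad. One arm lies on either side of x.
- red_arm (a joint): Range -0.62 to 0.62. Angle of the red arm, the left one (+y side of the hub), rad: 0 where it stands 0.85 rad to the left of the hub's x axis; grows anticlockwise seen from above (further to the left).
- red_arm_tip (a point): Pointed tip of the red arm, on its centre line, 157 mm from the hub's axis; x points outwards along the arm. The bar runs from 32 to 157 mm off the axis, 14 mm wide, its underside 12 mm and its top (where this point lies) 34 mm above the chart. It turns level under a light push (1 N at 110 mm out), stays where it is left, and has stops.
- blue_arm (a joint): Range -0.62 to 0.62. Angle of the blue arm, the right one (-y side of the hub), rad: 0 where it stands 0.85 rad to the right of the hub's x axis; grows anticlockwise seen from above (towards the middle).
- blue_arm_tip (a point): Pointed tip of the blue arm, on its centre line, 157 mm from the hub's axis; x points outwards along the arm. The bar runs from 32 to 157 mm off the axis, 14 mm wide, its underside 12 mm and its top (where this point lies) 34 mm above the chart. It turns level under a light push (1 N at 110 mm out), stays where it is left, and has stops.
- log (a joint): Travel of the green button on top of the hub, m: 0 up, 0.006 fully down. A spring brings it back up; fully down takes 5 N.
- log_top (a point): Centre of the top face of the green button (28 mm across), on the hub's axis; pressed straight down. It stands 10 mm proud of its round black housing (44 mm across) and 60 mm above the chart, the highest part of the plotter.
- red_marker: Red marker: a steel foot 30 mm across and 8 mm high, thin stem, red ball 24 mm across; 48 mm high, about 60 g, standing loose on the chart about 200 mm from the hub's axis, beyond the arms' tips. Origin: centre of its underside. One of two places on the left half of the chart; the yellow marker has the other.
- yellow_marker: Yellow marker of the same shape, on the left half of the chart: to be left alone.
- blue_marker: Blue marker of the same shape, on the right half of the chart, about 200 mm from the hub's axis. Origin: centre of its underside. One of two places there; the black marker has the other.
- black_marker: Black marker of the same shape, on the right half of the chart: to be left alone.
- eraser: White and blue eraser, 23 x 54 x 15 mm, lying on the chart beyond the arms, near the middle: to be left alone.
- tape: Roll of yellow tape, 70 mm across, 18 mm high, lying left of the chart: to be left alone.
- mug: Blue mug, 76 mm across, 85 mm high, at the far left: to be left alone.
- glue: White glue bottle with a red cap, 40 mm across, 100 mm high, at the far right: to be left alone.
- stapler: Red and black stapler, 140 x 36 x 50 mm, lying right of the chart: to be left alone.

How it is judged:
By the outcome, as a careful person would: the job done as asked, in the order asked, and still so for the second after the job is handed in, with the robot touching nothing.
It also fails if it takes over 72 s, if anything falls off the work surface, if the arm or the gripper's body presses on something with over 40 N, if the wrist force passes 120 N, or if a joint passes its speed limit or range.

## Working session

There is one attempt and no reset: what is moved stays moved. The work goes in short steps, Python scripts to look and compute and a tool call to move; the robot and the scene stay as the last step left them, time stands still between calls to the robot, and variables do not carry over. Pictures are saved under pics/ and viewed, about 8 in all and at most 12, crops included, and the job is handed in when it is done.

Besides the shell and the picture viewer there is one more tool, called after "Emit:" as name(argument=value, ...) on one line, values as JSON. servo_tool: Moves the arm, as the interface text tells. Its arguments: {"type":"object","properties":{"commands":{"type":"array","items":{"type":"number"}},"force":{"type":"number"}},"required":["commands"]}

```bash
mkdir -p pics; ls; python3 - <<'E'
from plant import bot, eyes
import cv2, numpy as np
for n in ("top","scene"):
    im,d=eyes.read_camera(n); p=eyes.camera_params(n)
    cv2.imwrite(f"pics/{n}0.png",im[...,::-1]); np.savez(f"{n}0.npz",im=im,d=d,K=p["mtx"],T=p["T"])
    print(n,p["mtx"].round(1).tolist(),p["T"].round(3).tolist(),[k for k in p])
o=bot.get_obs();print(o["time_s"],o["tool_pos"],o["ee_rot"],o["force"],o["opening"])
E
```

```text
pics
top [[394.6, 0.0, 248.5], [0.0, 394.6, 192.0], [0.0, 0.0, 1.0]] [[-0.041, 0.972, -0.231, 0.308], [-0.999, -0.041, 0.005, -0.006], [-0.005, 0.231, 0.973, 1.198], [0.0, 0.0, 0.0, 1.0]] ['mtx', 'T']
scene [[391.8, 0.0, 255.0], [0.0, 391.8, 192.0], [0.0, 0.0, 1.0]] [[-0.44, -0.704, 0.558, 1.152], [0.898, -0.346, 0.273, 0.301], [0.001, 0.621, 0.784, 0.923], [0.0, 0.0, 0.0, 1.0]] ['mtx', 'T']
0.1 [0.15379284 0.60553446 0.40359728] [ 1.24066420e-01  9.92273493e-01 -8.88156791e-04 -2.24431670e-04] [-0.62791611 -0.14646143  0.7097307 ] 0.9979035147679834
```

View pics/top0.png

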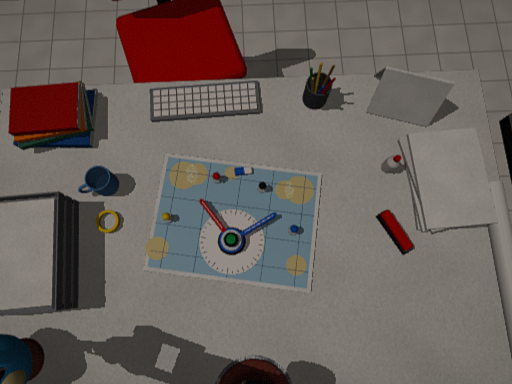

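View pics/scene0.png

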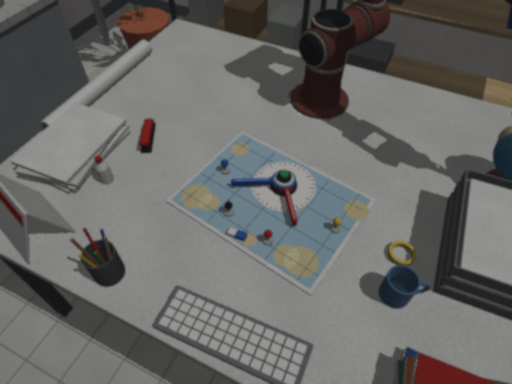

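The top view shows the hub at about (231,240), the red arm tip at (202,201) and the red marker at (216,177). The blue tip is at (275,214), the blue marker at (294,229), yellow at (167,216) and black at (262,185). The scene view agrees. Both arms have to turn clockwise.

```bash
cat > h.py <<'E'
import numpy as np, cv2
def ray(K,T,u,v):
    d=T[:3,:3]@np.array([(u-K[0,2])/K[0,0],-(v-K[1,2])/K[1,1],-1.]); return T[:3,3],d
def plane(K,T,u,v,z):
    o,d=ray(K,T,u,v); return o+d*(z-o[2])/d[2]
def blobs(m,roi,amin=4):
    x0,y0,x1,y1=roi; mm=np.zeros(m.shape,np.uint8); mm[y0:y1,x0:x1]=m[y0:y1,x0:x1]
    n,l,s,c=cv2.connectedComponentsWithStats(mm); return [(c[i].round(2),s[i,4],l==i) for i in range(1,n) if s[i,4]>=amin]
def masks(im):
    h=cv2.cvtColor(im,cv2.COLOR_RGB2HSV).astype(int); H,S,V=h[...,0],h[...,1],h[...,2]
    return dict(red=((H<8)|(H>172))&(S>130)&(V>60),blue=(H>105)&(H<125)&(S>150)&(V>50),green=(H>50)&(H<90)&(S>130)&(V>50))
E
python3 - <<'E'
from h import *
for n,roi,zs in (("top",(145,155,322,290),0),("scene",(170,135,372,285),0)):
    f=np.load(n+"0.npz"); K,T=f["K"],f["T"]
    for k,m in masks(f["im"]).items():
        for c,a,l in blobs(m,roi,6):
            z={'green':.066}.get(k,.042 if a<120 else .040)
            p=plane(K,T,*c,z)
            ys,xs=np.nonzero(l); q=np.array([plane(K,T,x,y,z)[:2] for x,y in zip(xs,ys)])
            print(n,k,c,a,p.round(4), 'ext',(q.max(0)-q.min(0)).round(3))
E
python3 - <<'E'
import cv2,numpy as np
im=cv2.imread('pics/top0.png')[160:265,150:310]
cv2.imwrite('pics/c.png',cv2.resize(im,None,fx=5,fy=5,interpolation=cv2.INTER_CUBIC))
E
```

```text
top red [215.5 175.5] 32 [0.6376 0.0866 0.042 ] ext [0.016 0.015]
top red [212.16 215.02] 153 [0.5165 0.0994 0.04  ] ext [0.099 0.073]
top blue [239.02 170.9 ] 62 [0.6491 0.0146 0.042 ] ext [0.022 0.025]
top blue [245.1  232.58] 219 [0.4601 0.0035 0.04  ] ext [0.11  0.172]
top blue [293.98 228.32] 40 [ 0.4664 -0.1408  0.042 ] ext [0.018 0.018]
top green [230.23 238.76] 71 [0.4407 0.0466 0.066 ] ext [0.026 0.023]
scene red [289.41 203.59] 101 [0.5199 0.0989 0.042 ] ext [0.11  0.074]
scene red [267.5  233.71] 34 [0.637  0.0857 0.042 ] ext [0.019 0.016]
scene blue [224.18 162.73] 22 [ 0.4644 -0.1404  0.042 ] ext [0.019 0.015]
scene blue [255.58 182.58] 163 [ 0.4914 -0.0206  0.04  ] ext [0.07  0.144]
scene blue [240.64 234.68] 59 [0.671  0.0233 0.042 ] ext [0.021 0.024]
scene green [284.2  174.14] 44 [0.4458 0.0492 0.066 ] ext [0.023 0.024]
```

View pics/c.png

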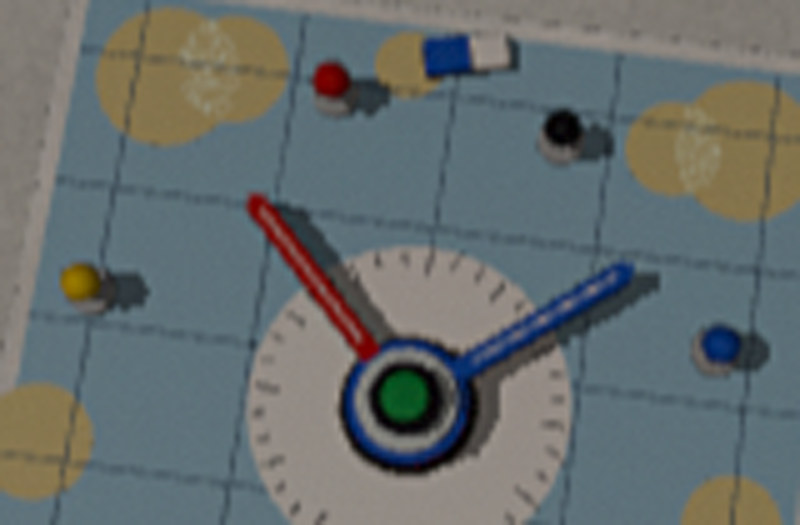

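Both views agree: hub about (0.443, 0.048), red marker (0.637, 0.086) at 198 mm, blue marker (0.465, −0.141) at 190 mm. I'll close the fingers and move above the gap between the arms for a wrist look.

Emit:
servo_tool(commands=[3, -4, 0, 0.1, 0, 6, -8, 0, 0.2, 0, 9, -12, 0, 0.3, 0, 12, -16, 0, 0.44, 0, 15, -20, 0, 0.44, 0, 18, -24, 0, 0.44, 0, 21, -28.5, 0, 0.44, 0, 24, -33, 0, 0.44, 0, 27, -37.5, 0, 0.44, 0, 30, -42, 0, 0.44, 0])

```text
time_s: 1.1
tool_pos: [0.444, 0.1993, 0.4044]
ee_rot: [-0.095, 0.995, 0.0, -0.0]
force: [0.5, 0.6, 0.6]
opening: -0.002
```

Emit:
servo_tool(commands=[3, -4, 0, 0, 0, 6, -8, 0, 0, 0, 9, -12, 0, 0, 0, 10.6, -14.5, 0, 0, 0, 10.6, -14.5, 0, 0, 0, 10.6, -14.5, 0, 0, 0])

```text
time_s: 1.7
tool_pos: [0.5495, 0.0559, 0.404]
ee_rot: [-0.095, 0.995, 0.0, -0.001]
force: [0.1, 0.6, 0.6]
opening: -0.001
```

```bash
python3 - <<'E'
from plant import bot, eyes
import cv2, numpy as np
n="wrist";p=eyes.camera_params(n);im,d=eyes.read_camera(n)
cv2.imwrite(f"pics/w1.png",im[...,::-1]); np.savez(f"w1.npz",im=im,d=d,K=p["mtx"],T=p["T"])
print(p["mtx"].round(1).tolist(),p["T"].round(3).tolist())
o=bot.get_obs();print(o["time_s"],o["tool_pos"],o["ee_rot"],o["force"],o["opening"])
E
```

```text
[[297.3, 0.0, 256.8], [0.0, 297.3, 190.3], [0.0, 0.0, 1.0]] [[-0.188, -0.949, -0.252, 0.485], [0.982, -0.182, -0.048, 0.042], [0.0, -0.256, 0.967, 0.373], [0.0, 0.0, 0.0, 1.0]]
1.75 [0.54919621 0.05661908 0.4041588 ] [-9.54764286e-02  9.95431483e-01  2.75127452e-04 -5.81611005e-04] [-0.24722403  0.69591299 -0.06184834] -0.000862220114477381
```

View pics/w1.png

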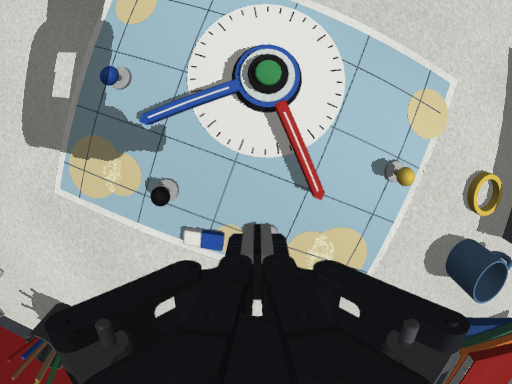

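The wrist view shows the hub at (268,72), the red arm tip at (319,195), the blue tip at (143,119), the blue marker at (109,75) and black at (160,196). The fingers hide the red marker. Next I'll measure from this image.

```bash
cat >> h.py <<'E'
def wplane(K,T,uv,z):
    xy=cv2.fisheye.undistortPoints(np.array(uv,float).reshape(-1,1,2),K,np.zeros(4)).reshape(-1,2)
    d=np.c_[xy[:,0],-xy[:,1],-np.ones(len(xy))]@T[:3,:3].T; o=T[:3,3]
    return o+d*((z-o[2])/d[:,2])[:,None]
def wmeasure(im,K,T,hub=None):
    M=masks(im); out={}
    g=max(blobs(M['green'],(0,0,512,384),60),key=lambda b:b[1])
    out['hub']=wplane(K,T,g[0],.066)[0][:2]; h=out['hub'] if hub is None else np.array(hub)
    for k in ('red','blue'):
        for c,a,l in blobs(M[k],(0,0,512,384),60):
            w=wplane(K,T,c,.042)[0][:2]; r=np.hypot(*(w-h))
            if .17<r<.225 and 60<a<600: out[k+'_marker']=w,a,r,np.arctan2(*(w-h)[::-1])
            elif r<.12 and a>300:
                hull=cv2.convexHull(np.argwhere(l)[:,::-1].astype(np.int32)); hm=np.zeros(l.shape,np.uint8); cv2.fillConvexPoly(hm,hull,1)
                S=cv2.cvtColor(im,cv2.COLOR_RGB2HSV)[...,1]
                def stat(m):
                    ys,xs=np.nonzero(m); q=wplane(K,T,np.c_[xs,ys],.040)[:,:2]-h; r=np.hypot(*q.T); s=(r>.06)&(r<.14); q=q[s]
                    vx,vy,x0,y0=cv2.fitLine(q.astype(np.float32),cv2.DIST_HUBER,0,.001,.001).ravel()
                    if vx*x0+vy*y0<0: vx,vy=-vx,-vy
                    return dict(n=len(q),bear=round(float(np.arctan2(*q.mean(0)[::-1])),4),dir=round(float(np.arctan2(vy,vx)),4),rmax=round(float(r.max()),4))
                inner=cv2.erode(hm,np.ones((3,3)))
                out[k+'_arm']=stat(l); out[k+'_stripe']=stat((inner>0)&(~l)&(S<140)) if ((inner>0)&(~l)&(S<140)).sum()>15 else None
    return out
E
python3 - <<'E'
from h import *
f=np.load("w1.npz")
for k,v in wmeasure(f["im"],f["K"],f["T"]).items(): print(k,v)
E
```

```text
hub [0.44100501 0.04562604]
red_arm {'n': 615, 'bear': 0.6083, 'dir': 0.605, 'rmax': 0.1546}
red_stripe {'n': 193, 'bear': 0.6182, 'dir': 0.6159, 'rmax': 0.1446}
blue_arm {'n': 641, 'bear': -1.0693, 'dir': -1.0901, 'rmax': 0.1551}
blue_stripe {'n': 1248, 'bear': -1.0462, 'dir': -1.1841, 'rmax': 0.1451}
blue_marker (array([0.64315319, 0.01637243]), np.int32(381), np.float64(0.2042539082184449), np.float64(-0.14371599707639376))
```

Emit:
servo_tool(commands=[-1.5, -4, 0, 0, 0, -1.5, -7.9, -3, 0, 0, -1.5, -7.9, -7, 0, 0, -1.5, -7.9, -11, 0, 0, -1.5, -7.9, -15, 0, 0, -1.5, -7.9, -18, 0, 0, -1.5, -7.9, -20.3, 0, 0, -1.5, -7.9, -20.3, 0, 0, -1.5, -7.9, -20.3, 0, 0])

```text
time_s: 2.65
tool_pos: [0.5343, -0.0217, 0.202]
ee_rot: [-0.096, 0.995, 0.0, -0.0]
force: [0.6, 0.5, 0.0]
opening: -0.0
```

```bash
python3 - <<'E'
import re
s=open('h.py').read()
s=s.replace("elif r<.12 and a>300:","elif r<.12 and a>300:\n                ys,xs=np.nonzero(l); rr=np.hypot(*(wplane(K,T,np.c_[xs,ys],.040)[:,:2]-h).T); l=l.copy(); l[ys[rr<.055],xs[rr<.055]]=False")
s=s.replace("if .17<r<.225 and 60<a<600:","if .17<r<.225 and 60<a<600 and not(k=='blue' and w[1]>-.05):")
open('h.py','w').write(s)
from h import *
f=np.load("w1.npz")
for k,v in wmeasure(f["im"],f["K"],f["T"]).items(): print(k,v)
from plant import bot
print(bot.get_obs()['tool_pos'],bot.get_obs()['force'])
E
```

```text
hub [0.44100501 0.04562604]
red_arm {'n': 615, 'bear': 0.6083, 'dir': 0.605, 'rmax': 0.1546}
red_stripe {'n': 193, 'bear': 0.6182, 'dir': 0.6159, 'rmax': 0.1446}
blue_arm {'n': 641, 'bear': -1.0693, 'dir': -1.0901, 'rmax': 0.1551}
blue_stripe {'n': 204, 'bear': -1.0797, 'dir': -1.0703, 'rmax': 0.1451}
blue_marker (array([ 0.46517523, -0.14062145]), np.int32(275), np.float64(0.18780928666204902), np.float64(-1.4417428501482956))
[ 0.53432614 -0.02166905  0.20203645] [0.59146873 0.46400865 0.00204079]
```

Emit:
servo_tool(commands=[-0.7, -0.8, 0, 0, 0, -1.2, -1.4, 0, 0, 0, -1.7, -1.8, 0, 0, 0, -2.1, -2.15, 0, 0, 0, -2.5, -2.5, 0, 0, 0, -3.0, -2.85, 0, 0, 0, -3.5, -3.1, 0, 0, 0, -4.0, -3.4, 0, 0, 0, -4.5, -3.6, 0, 0, 0, -5.0, -3.8, 0, 0, 0])

```text
time_s: 3.65
tool_pos: [0.4841, -0.0608, 0.2016]
ee_rot: [-0.095, 0.995, 0.0, -0.0]
force: [0.9, 1.0, 0.0]
opening: -0.003
```

```bash
cat > look.py <<'E'
import sys
from h import *
from plant import bot,eyes
n=sys.argv[1]; p=eyes.camera_params("wrist");im,d=eyes.read_camera("wrist")
cv2.imwrite(f"pics/{n}.png",im[...,::-1]); np.savez(n+".npz",im=im,d=d,K=p["mtx"],T=p["T"])
o=bot.get_obs(); print(o["time_s"],o["tool_pos"].round(4),o["force"].round(2))
try:
    for k,v in wmeasure(im,p["mtx"],p["T"],(.441,.0456)).items(): print(k,v)
except Exception as e: print(e)
E
python3 look.py w2
```

```text
3.7 [ 0.4835 -0.061   0.2014] [ 0.69 -0.63 -0.43]
OpenCV(4.12.0) /io/opencv/modules/imgproc/src/drawing.cpp:2404: error: (-215:Assertion failed) points.checkVector(2, CV_32S) >= 0 in function 'fillConvexPoly'
```

View pics/w2.png

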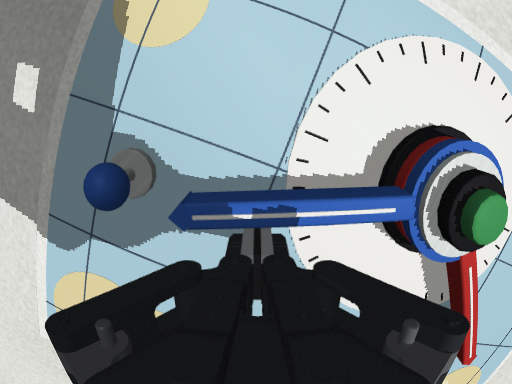

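The arm has moved: its tip is at (168,217), the stripe runs from (193,217) to (396,211) and the blue ball is at (107,187). The fingers touch it from behind.

```bash
python3 - <<'E'
from h import *
f=np.load("w2.npz");K,T,im=f["K"],f["T"],f["im"]
q=wplane(K,T,[[193,217],[396,211],[168,217]],.040)[:,:2]
b=wplane(K,T,[107,187],.042)[0,:2]; foot=wplane(K,T,[133,172],.014)[0,:2]
g=max(blobs(masks(im)['green'],(0,0,512,384),60),key=lambda b:b[1]); hub=wplane(K,T,g[0],.066)[0,:2]
print(q,b,foot,hub)
be=lambda v:np.arctan2(v[1],v[0])
for h in (hub,np.array([.441,.0456])):
    print('arm',be(q[0]-h),be(q[2]-h),be(q[0]-q[1]),'marker',be(b-h),be(foot-h),np.hypot(*(q[2]-h)))
E
```

```text
[[ 0.47248625 -0.09502458]
 [ 0.45127265  0.00252244]
 [ 0.47504693 -0.1072349 ]] [ 0.46558869 -0.13987124] [ 0.4635007  -0.13769134] [0.43870888 0.03876652]
arm -1.3235004679173104 -1.3268642518794318 -1.3566600231077515 marker -1.421445749431621 -1.4312128847144268 0.15045552997529757
arm -1.3505264049835393 -1.351606093650016 -1.3566600231077515 marker -1.438990803726075 -1.448648263309388 0.1565812850914448
```

Emit:
servo_tool(commands=[-0.3, -0.1, 0, 0, 0, -0.6, -0.2, 0, 0, 0, -0.9, -0.3, 0, 0, 0, -0.9, -0.3, 0, 0, 0, -0.9, -0.3, 0, 0, 0])

```text
time_s: 4.2
tool_pos: [0.4754, -0.0638, 0.2017]
ee_rot: [-0.095, 0.995, -0.0, -0.0]
force: [-0.1, -0.3, 0.4]
opening: 0.001
```

```bash
python3 look.py w3
```

```text
4.25 [ 0.4755 -0.0638  0.2017] [-0.75 -1.26  0.37]
OpenCV(4.12.0) /io/opencv/modules/imgproc/src/drawing.cpp:2404: error: (-215:Assertion failed) points.checkVector(2, CV_32S) >= 0 in function 'fillConvexPoly'
```

View pics/w3.png

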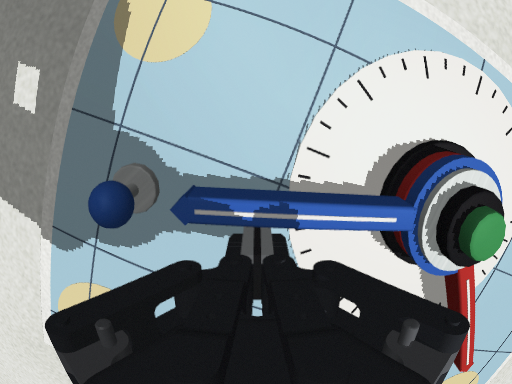

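Tip now at (170,209), stripe (194,211)–(396,221), ball (111,204).

```bash
cat > meas.py <<'E'
from h import *
be=lambda v:np.arctan2(v[1],v[0])
def m(n,s0,s1,tip,ball,foot,h=np.array([.441,.0456])):
    f=np.load(n+".npz");K,T=f["K"],f["T"]
    q=wplane(K,T,[s0,s1,tip],.040)[:,:2]; b=wplane(K,T,ball,.042)[0,:2]; fo=wplane(K,T,foot,.014)[0,:2]
    print('arm',be(q[0]-h),be(q[2]-h),be(q[0]-q[1]),'R',np.hypot(*(q[2]-h)),'marker',be(b-h),be(fo-h),b,fo)
E
python3 -c "
from meas import *
m('w3',[194,211],[396,221],[170,209],[111,204],[137,188])"
```

```text
arm -1.434572102062179 -1.4359740935278398 -1.4403156695220733 R 0.15664757655054526 marker -1.4414845431677732 -1.4473964309061051 [ 0.46516004 -0.14019303] [ 0.46369027 -0.13734169]
```

Within about 0.006 rad. I'll nudge it by that much, back off, raise and look at everything.

Emit:
servo_tool(commands=[-0.07, 0, 0, 0, 0, -0.07, 0, 0, 0, 0, 0.6, 0.1, 0, 0, 0, 1.5, 0.3, 0, 0, 0, 1.5, 0.3, 3, 0, 0, 1.5, 0.3, 7, 0, 0, 1.5, 0.3, 12, 0, 0, 1.5, 0.3, 16, 0, 0, 1.5, 0.3, 18, 0, 0, 1.5, 0.3, 18, 0, 0])

```text
time_s: 5.25
tool_pos: [0.492, -0.0608, 0.3866]
ee_rot: [-0.096, 0.995, -0.002, 0.004]
force: [0.3, -0.6, 0.6]
opening: -0.001
```

```bash
python3 look.py w4
```

```text
5.3 [ 0.4914 -0.0607  0.3837] [0.03 0.51 0.08]
hub [0.43991664 0.04354023]
red_arm {'n': 450, 'bear': 0.6022, 'dir': 0.6411, 'rmax': 0.1554}
red_stripe {'n': 137, 'bear': 0.615, 'dir': 0.6128, 'rmax': 0.1443}
red_marker (array([0.64252439, 0.08581832]), np.int32(99), np.float64(0.20549839784542878), np.float64(0.1969825527888781))
blue_arm {'n': 729, 'bear': -1.4489, 'dir': -1.4083, 'rmax': 0.1561}
blue_stripe {'n': 238, 'bear': -1.4365, 'dir': -1.4287, 'rmax': 0.1454}
blue_marker (array([ 0.4651712 , -0.14093875]), np.int32(354), np.float64(0.18809824840031206), np.float64(-1.4419369552725292))
```

View pics/w4.png

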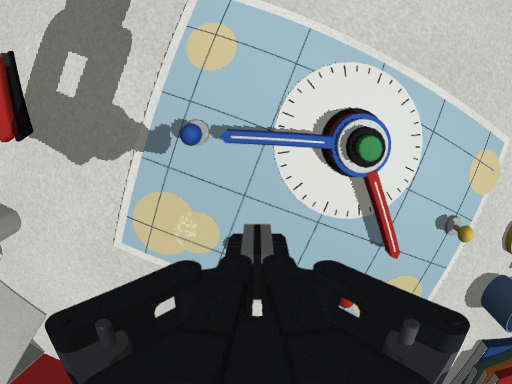

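The blue arm reads −1.4365 against −1.442 for its marker, so it is aligned within about 1 mm. The red ball is mostly hidden behind the gripper at (347,300). Now the left side of the red arm.

Emit:
servo_tool(commands=[0.3, 4, 0, 0, 0, 0.5, 8, 0, 0, 0, 0.7, 12, 0, 0, 0, 1, 16, 0, 0, 0, 1, 20, 0, 0, 0, 1, 20.6, -4, 0, 0, 1, 20.6, -8, 0, 0, 1, 20.6, -12, 0, 0, 1, 20.6, -16, 0, 0, 1, 20.6, -18, 0, 0])

```text
time_s: 6.3
tool_pos: [0.4975, 0.1451, 0.195]
ee_rot: [-0.096, 0.995, -0.0, -0.005]
force: [-0.2, -1.1, 0.2]
opening: 0.005
```

Emit:
servo_tool(commands=[0, 0, 0, 0, 0, 0, 0, 0, 0, 0])

```text
time_s: 6.5
tool_pos: [0.5001, 0.1453, 0.2005]
ee_rot: [-0.095, 0.995, -0.0, -0.001]
force: [0.9, 0.0, 0.3]
opening: -0.005
```

Emit:
servo_tool(commands=[0.6, -0.5, 0, 0, 0, 1.2, -1.0, 0, 0, 0, 1.7, -1.4, 0, 0, 0, 2.1, -1.7, 0, 0, 0, 2.5, -2.2, 0, 0, 0, 2.9, -2.6, 0, 0, 0, 3.3, -3.1, 0, 0, 0, 3.6, -3.5, 0, 0, 0, 3.9, -4.0, 0, 0, 0, 3.9, -4.0, 0, 0, 0])

```text
time_s: 7.5
tool_pos: [0.5399, 0.1047, 0.2016]
ee_rot: [-0.095, 0.995, -0.0, 0.0]
force: [-0.1, 0.5, 0.8]
opening: -0.003
```

```bash
python3 look.py w5
```

```text
7.55 [0.5397 0.1049 0.2017] [ 0.08 -0.01  0.62]
hub [0.44634988 0.04936748]
red_arm {'n': 2887, 'bear': 0.3601, 'dir': 0.2151, 'rmax': 0.1192}
red_stripe {'n': 584, 'bear': 0.3419, 'dir': 0.3368, 'rmax': 0.1167}
blue_arm {'n': 1605, 'bear': -1.3974, 'dir': -1.4527, 'rmax': 0.1123}
blue_stripe {'n': 274, 'bear': -1.4355, 'dir': -1.4321, 'rmax': 0.1114}
```

View pics/w5.png

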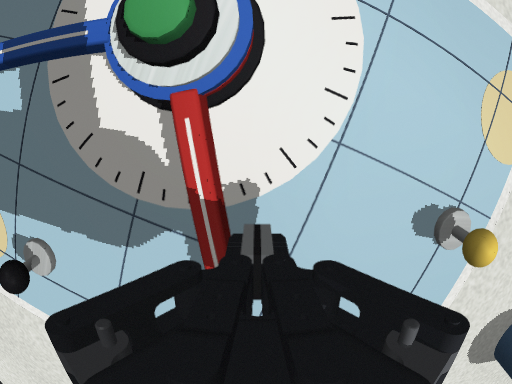

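The stripe is at bearing 0.34 with the finger in contact on its left. I'll push to about 0.22, back off, and look from farther out, where the red marker is clear of the gripper.

Emit:
servo_tool(commands=[0.2, -0.35, 0, 0, 0, 0.4, -0.75, 0, 0, 0, 0.55, -1.1, 0, 0, 0, 0.55, -1.1, 0, 0, 0, 0.4, -0.4, 0, 0, 0, 0.2, 0.5, 0, 0, 0, 0.2, 1, 4, 0, 0, 0.2, 1, 8, 0, 0, 1, 1, 12, 0, 0, 3, 0.6, 16, 0, 0])

```text
time_s: 8.55
tool_pos: [0.5685, 0.1126, 0.3631]
ee_rot: [-0.096, 0.995, 0.0, -0.0]
force: [0.5, 0.4, 0.2]
opening: -0.002
```

Emit:
servo_tool(commands=[2, -0.5, 3.5, 0, 0, 4, -1, 3.5, 0, 0, 4, -1, 3.5, 0, 0, 4, -1, 3.5, 0, 0, 4, -1, 3.5, 0, 0])

```text
time_s: 9.05
tool_pos: [0.6086, 0.1019, 0.3951]
ee_rot: [-0.096, 0.995, 0.0, -0.002]
force: [-0.6, -0.0, -0.2]
opening: 0.001
```

```bash
python3 look.py w6
```

```text
9.1 [0.6086 0.1018 0.3952] [ 0.24 -0.32  0.34]
hub [0.44223522 0.04677367]
red_arm {'n': 700, 'bear': 0.2434, 'dir': 0.2371, 'rmax': 0.156}
red_stripe {'n': 202, 'bear': 0.2393, 'dir': 0.2378, 'rmax': 0.1439}
red_marker (array([0.63628235, 0.08511018]), np.int32(315), np.float64(0.19923917882765316), np.float64(0.1996285630703349))
blue_arm {'n': 759, 'bear': -1.3961, 'dir': -1.4366, 'rmax': 0.1553}
blue_stripe {'n': 158, 'bear': -1.4376, 'dir': -1.4324, 'rmax': 0.1456}
blue_marker (array([ 0.46359945, -0.14272542]), np.int32(196), np.float64(0.1896765673904955), np.float64(-1.451365331380421))
```

View pics/w6.png

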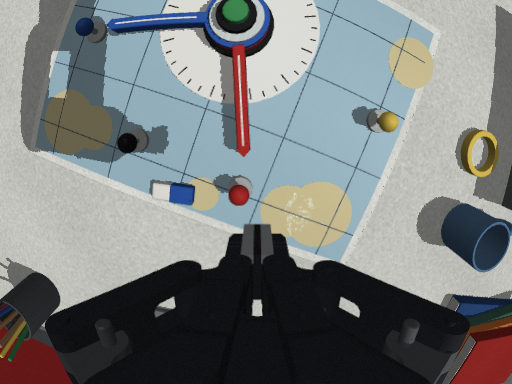

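Clear view: red arm at bearing 0.239, red ball (238,195) at bearing 0.1996 and 199 mm from the hub. That leaves about −0.04 rad, so I go back down and finish the push.

Emit:
servo_tool(commands=[-3, 0.5, 0, 0, 0, -6.6, 1.2, 0, 0, 0, -6.6, 1.2, -4, 0, 0, -6.6, 1.2, -8, 0, 0, -6.6, 1.2, -12, 0, 0, -6.6, 1.2, -16, 0, 0, -6.6, 1.2, -18.5, 0, 0, -6.6, 1.2, -19.3, 0, 0, -6.6, 1.2, -19.3, 0, 0, -6.6, 1.2, -19.3, 0, 0])

```text
time_s: 10.1
tool_pos: [0.5441, 0.1135, 0.2052]
ee_rot: [-0.096, 0.995, -0.0, 0.001]
force: [1.0, 0.4, 0.2]
opening: -0.001
```

Emit:
servo_tool(commands=[0, 0, 0, 0, 0, 0.2, -0.7, 0, 0, 0, 0.3, -1.3, 0, 0, 0, 0.4, -1.8, 0, 0, 0, 0.45, -2.1, 0, 0, 0, 0.5, -2.3, 0, 0, 0, 0.5, -2.42, 0, 0, 0, 0.5, -2.42, 0, 0, 0, 0.5, -2.42, 0, 0, 0])

```text
time_s: 11.0
tool_pos: [0.5484, 0.0891, 0.2035]
ee_rot: [-0.096, 0.995, -0.0, -0.0]
force: [0.0, 0.5, 0.4]
opening: 0.002
```

Emit:
servo_tool(commands=[-0.1, 0.7, 0, 0, 0, -0.2, 1.4, 0, 0, 0, -0.3, 1.9, 4, 0, 0, -0.3, 1.9, 8, 0, 0, 1, 1.9, 12, 0, 0, 3, 1.5, 16, 0, 0, 5, 1.3, 19.5, 0, 0, 6, 1.3, 19.5, 0, 0, 6, 1.3, 19.5, 0, 0, 6, 1.3, 19.5, 0, 0])

```text
time_s: 12.0
tool_pos: [0.6078, 0.1025, 0.3964]
ee_rot: [-0.096, 0.995, 0.0, -0.002]
force: [-1.4, -0.0, 0.1]
opening: 0.001
```

Emit:
servo_tool(commands=[0, 0, 0, 0, 0, 0, 0, 0, 0, 0])

```text
time_s: 12.2
tool_pos: [0.6077, 0.1023, 0.3968]
ee_rot: [-0.096, 0.995, 0.0, -0.002]
force: [-0.3, -0.1, -0.3]
opening: -0.003
```

```bash
python3 look.py w7; python3 - <<'E'
from h import *
from plant import eyes
im,d=eyes.read_camera("top");p=eyes.camera_params("top");K,T=p["mtx"],p["T"]
np.savez("top1.npz",im=im,K=K,T=T)
E
```

```text
12.25 [0.6079 0.1022 0.3973] [ 0.29  0.12 -0.08]
hub [0.44189033 0.04673372]
red_arm {'n': 732, 'bear': 0.2069, 'dir': 0.2048, 'rmax': 0.1553}
red_stripe {'n': 191, 'bear': 0.2004, 'dir': 0.2032, 'rmax': 0.1441}
red_marker (array([0.63619825, 0.08515798]), np.int32(314), np.float64(0.19916623559867688), np.float64(0.19994753017619116))
blue_arm {'n': 750, 'bear': -1.3962, 'dir': -1.4425, 'rmax': 0.1557}
blue_stripe {'n': 157, 'bear': -1.4382, 'dir': -1.4319, 'rmax': 0.1447}
blue_marker (array([ 0.46375844, -0.14256497]), np.int32(202), np.float64(0.18953628353645688), np.float64(-1.4504315605672782))
```

View pics/w7.png

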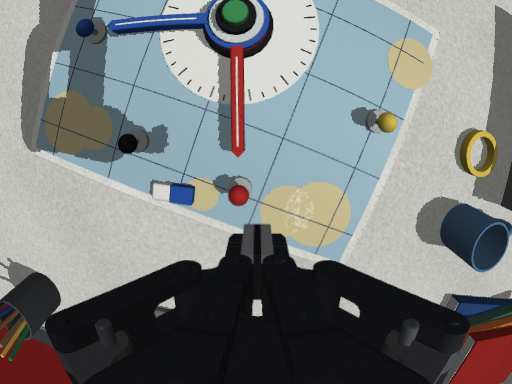

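Red now reads 0.2004 against 0.1999. All the views put blue 0.006–0.013 rad short, so I'll give it a small correcting nudge of about 0.9 mm.

Emit:
servo_tool(commands=[-2.5, -4, 0, 0, 0, -5, -8, 0, 0, 0, -8, -12, 0, 0, 0, -11.6, -16.3, 0, 0, 0, -11.6, -16.3, -4, 0, 0, -11.6, -16.3, -8, 0, 0, -11.6, -16.3, -12, 0, 0, -11.6, -16.3, -16, 0, 0, -11.6, -16.3, -18.5, 0, 0, -11.6, -16.3, -19.5, 0, 0])

```text
time_s: 13.3
tool_pos: [0.4908, -0.0605, 0.2003]
ee_rot: [-0.095, 0.995, 0.001, -0.003]
force: [-0.4, 0.3, 0.1]
opening: -0.002
```

Emit:
servo_tool(commands=[0, 0, 0, 0, 0, 0, 0, 0, 0, 0, 0, 0, 0, 0, 0])

```text
time_s: 13.6
tool_pos: [0.4936, -0.0611, 0.2059]
ee_rot: [-0.096, 0.995, -0.001, 0.002]
force: [0.2, 0.3, 0.5]
opening: -0.001
```

Emit:
servo_tool(commands=[-0.6, -0.1, 0, 0, 0, -1.1, -0.2, 0, 0, 0, -1.4, -0.3, 0, 0, 0, -1.6, -0.3, 0, 0, 0, -1.75, -0.3, 0, 0, 0, -1.85, -0.3, 0, 0, 0, -1.85, -0.3, 0, 0, 0, -1.85, -0.3, 0, 0, 0])

```text
time_s: 14.4
tool_pos: [0.4741, -0.0639, 0.2038]
ee_rot: [-0.095, 0.995, -0.0, 0.0]
force: [0.5, -0.1, 0.5]
opening: -0.003
```

```bash
python3 look.py w8
```

```text
14.45 [ 0.4741 -0.0639  0.2037] [-0.34 -0.39  0.71]
OpenCV(4.12.0) /io/opencv/modules/imgproc/src/drawing.cpp:2404: error: (-215:Assertion failed) points.checkVector(2, CV_32S) >= 0 in function 'fillConvexPoly'
```

View pics/w8.png

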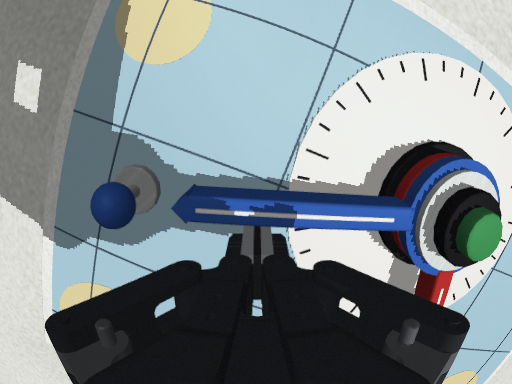

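Tip (171,208), stripe (196,210)–(394,220), ball (113,205), foot (139,189).

```bash
python3 -c "
from meas import *
m('w8',[196,210.3],[394,220],[171,208.5],[113,205],[139,189])
m('w8',[196,210.3],[394,220],[171,208.5],[113,205],[139,189],np.array([.442,.0467]))"
```

```text
arm -1.440564244110227 -1.440706524274987 -1.439492464314926 R 0.1567274299871966 marker -1.441559987368863 -1.447739127696568 [ 0.46514371 -0.14017706] [ 0.46357823 -0.13695048]
arm -1.4483748762901487 -1.4478993558727127 -1.439492464314926 R 0.15769249131034727 marker -1.4475791248770036 -1.4538363819399311 [ 0.46514371 -0.14017706] [ 0.46357823 -0.13695048]
```

Blue now reads −1.4406 against −1.4416. Backing off and moving above the button.

Emit:
servo_tool(commands=[0.8, 0.1, 0, 0, 0, 1.7, 0.3, 0, 0, 0, 1.7, 0.3, 4, 0, 0, 1.7, 0.3, 8, 0, 0, 1.7, 0.3, 12, 0, 0, 0, 3, 13, 0, 0, -1.5, 6, 13, 0, 0, -3.25, 9, 13, 0, 0, -3.25, 11, 12, 0, 0, -3.25, 11, 10, 0, 0])

```text
time_s: 15.45
tool_pos: [0.4423, 0.0482, 0.3055]
ee_rot: [-0.097, 0.995, 0.0, 0.002]
force: [0.1, -0.5, -0.8]
opening: -0.004
```

Emit:
servo_tool(commands=[0, 0, -1.5, 0, 0, 0, 0, -3, 0, 0, 0, 0, -4.5, 0, 0, 0, 0, -5, 0, 0, 0, 0, -5, 0, 0, 0, 0, -5, 0, 0])

```text
time_s: 16.05
tool_pos: [0.442, 0.0461, 0.2544]
ee_rot: [-0.095, 0.995, -0.0, 0.0]
force: [0.9, -0.4, 0.2]
opening: -0.003
```

```bash
python3 look.py w9
```

```text
16.1 [0.4421 0.0461 0.2547] [-0.2   0.55  0.74]
hub [0.43323135 0.04464019]
blue_arm {'n': 2019, 'bear': -1.4877, 'dir': -1.4364, 'rmax': 0.1553}
blue_stripe {'n': 396, 'bear': -1.4434, 'dir': -1.4406, 'rmax': 0.1451}
blue_marker (array([ 0.46502556, -0.14013261]), np.int32(583), np.float64(0.1872800824327589), np.float64(-1.4421550528213494))
```

View pics/w9.png

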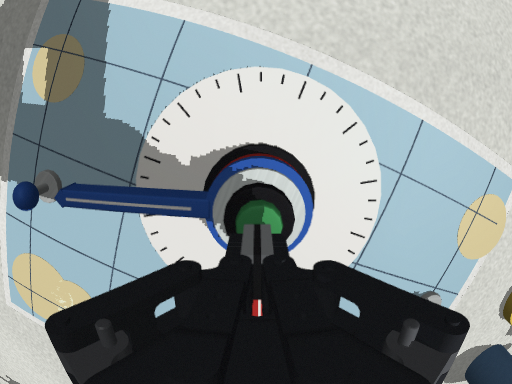

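Blue stripe −1.443 against marker −1.442, and the fingertips are centred over the green button. Pressing in steps.

Emit:
servo_tool(commands=[0, 0, -0.6, 0, 0, 0, 0, -1.2, 0, 0, 0, 0, -1.5, 0, 0, 0, 0, -1.7, 0, 0, 0, 0, -1.9, 0, 0, 0, 0, -1.9, 0, 0])

```text
time_s: 16.7
tool_pos: [0.4415, 0.0461, 0.2347]
ee_rot: [-0.095, 0.995, 0.0, -0.0]
force: [-2.0, -1.0, 3.7]
opening: -0.003
```

Emit:
servo_tool(commands=[0, 0, -0.1, 0, 0, 0, 0, -0.2, 0, 0, 0, 0, -0.3, 0, 0, 0, 0, -0.3, 0, 0])

```text
time_s: 17.1
tool_pos: [0.4418, 0.0461, 0.2333]
ee_rot: [-0.096, 0.995, -0.0, -0.001]
force: [-8.0, 1.1, 14.1]
opening: -0.001
```

Emit:
servo_tool(commands=[0, 0, -0.1, 0, 0, 0, 0, -0.1, 0, 0])

```text
time_s: 17.3
tool_pos: [0.4419, 0.0461, 0.2331]
ee_rot: [-0.096, 0.995, -0.0, -0.001]
force: [-12.1, -0.3, 20.3]
opening: -0.0
```

Emit:
servo_tool(commands=[0, 0, 1, 0, 0, 0, 0, 2, 0, 0, 0, 0, 5, 0, 0, 0, 0, 9, 0, 0, 0, 0, 13, 0, 0, 3, 1, 16.5, 0, 0, 7, 2.5, 16.5, 0, 0, 11, 4, 16.5, 0, 0, 15, 5.5, 16.5, 0, 0, 16.5, 5.5, 16.5, 0, 0])

```text
time_s: 18.3
tool_pos: [0.609, 0.1024, 0.3949]
ee_rot: [-0.096, 0.995, 0.0, 0.0]
force: [-0.5, -0.3, -0.2]
opening: 0.001
```

Emit:
servo_tool(commands=[0, 0, 0, 0, 0, 0, 0, 0, 0, 0, 0, 0, 0, 0, 0])

```text
time_s: 18.6
tool_pos: [0.6057, 0.1009, 0.3957]
ee_rot: [-0.095, 0.995, -0.0, -0.0]
force: [-0.8, 0.2, 0.6]
opening: -0.0
```

```bash
python3 look.py w10
```

```text
18.65 [0.6057 0.1009 0.3958] [-0.83 -0.31 -0.15]
hub [0.44181594 0.04683346]
red_arm {'n': 714, 'bear': 0.2057, 'dir': 0.1949, 'rmax': 0.155}
red_stripe {'n': 189, 'bear': 0.2011, 'dir': 0.2025, 'rmax': 0.1439}
red_marker (array([0.63639443, 0.08513261]), np.int32(310), np.float64(0.19935347808245188), np.float64(0.19962735411823618))
blue_arm {'n': 759, 'bear': -1.4034, 'dir': -1.4347, 'rmax': 0.1558}
blue_stripe {'n': 162, 'bear': -1.4453, 'dir': -1.4383, 'rmax': 0.1449}
blue_marker (array([ 0.46369894, -0.14243431]), np.int32(203), np.float64(0.18939942444828056), np.float64(-1.4506606084870743))
```

```bash
python3 -c "
from plant import bot
print(bot.job_done())"
```

```text
the job is handed in; nothing more can be done
None
```

I pushed both arms round to their markers, pressed the green button fully down, let it go and handed the job in at about 19 s. No verdict was reported.

- **Red arm:** in the last wrist view it points at bearing 0.201 rad, and the red marker is at 0.200 rad.
- **Blue arm:** close up just before the press it read −1.443 rad against −1.442 rad for the marker. The more distant last view gave −1.445 against −1.451, so the two checks differ by about 5 mrad, roughly 1 mm at the marker.
- **Button:** it bottomed out. The force rose from 14 to 20 N, with about 0.2 mm more movement, where 5 N is enough. A sideways force of up to about 12 N showed during the press, but neither arm's angle changed by more than a few thousandths of a radian afterwards.
- **Not viewed:** the final picture was refused because the 12-picture limit was reached, so the end state was checked only by numbers. They show the red and blue markers where they stood. I did not re-measure the yellow and black markers or the other things on the desk.

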